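# Fit the strainer disc in the compressor's intake housing and screw its ring on

## Task

Close up the air intake housing that is bolted to the bench: lay the round strainer disc flat on the seat in its open mouth, knob up, and only then put the threaded retaining ring over it and screw the ring clockwise all the way down until it clamps the disc. Leave the other things on the bench where they are.

Things in the scene. Friction and masses are not known exactly. Their poses are not given: they have to be found in the camera images.
- housing: Cast aluminium intake housing, fixed to the bench by a round base flange (diameter 96 mm, 4 bolts); body diameter 73 mm up to 41 mm, then a threaded neck of diameter 51 mm from 50 to 70 mm above the bench, open at the top. A brass hose barb sticks out along its +x to 78 mm from the axis, 27 mm up. Origin: centre of its underside; z up.
- housing_mouth (a point): Centre of the neck's top rim, 70 mm above the bench; same axes as the housing. The mouth is a round recess of diameter 41 mm, 4 mm deep, its bottom a flat ledge (the seat) round a 28 mm bore. The rim is bevelled inside (1.4 mm) and outside (2 mm wide, 3 mm deep).
- thread_top (a point): Upper end of one of the three starts of the coarse right-hand thread on the neck, 4 mm below the rim, at the housing's +x; the others 120 and 240 degrees round; a pale raised mark on the shoulder below each. From there it runs clockwise (from above) and down, 18 mm a turn, for 210 degrees; crest diameter 58 mm, ridge 2.4 mm high, 6 mm between starts. A stop under each ridge ends the ring's turn.
- filter_center (a point): Strainer disc: steel rim, diameter 38 mm, 6 mm thick, lower edge bevelled 2 mm, wire mesh, and a black knob (diameter 14 mm) in the middle up to 20 mm above its underside. 60 g. Lies on the bench knob up. This point: on its axis, 10 mm above its underside; z towards the knob. When seated, its rim stands 2 mm proud of the neck and this point is 6 mm above housing_mouth.
- ring_center (a point): Black ribbed retaining ring, diameter 66 mm, 17.1 mm high, bore 60 mm; its 3.5 mm thick top flange turns in to an opening of 30 mm, through which the knob passes. 90 g. Lies on the bench flange up. This point: on its axis, half-way up (8.5 mm); z towards the flange. Fully screwed down, clamping the disc, this point is 3 mm below housing_mouth.
- ring_lug (a point): One of three lugs (18 degrees wide) inside the ring's lower edge, at the ring's +x, the others at 120 and 240 degrees, a pale mark on top over each. Set on the neck, the ring rests level, lugs on the threads, ring_center 5 mm above to 1 mm below the rim. Turned clockwise it sinks 1 mm per 20 degrees; each lug passes under the next thread's end and 68 degrees on meets a stop, tight.
- pliers: Red-handled pliers, 175 mm long, lying in front of the housing, to be left alone. Origin: middle, at bench height.
- screwdriver_1: Blue screwdriver, 214 mm long, lying in front of the housing, to be left alone. Origin: middle, at bench height.
- tape_measure: Yellow tape measure, 66 mm high, standing behind the housing, to be left alone. Origin: middle, at bench height.
- chisel_0: Yellow-handled chisel, 221 mm long, far left, to be left alone. Origin: middle, at bench height.
Mind the look-alikes: they are no part of the job. Of the things that look like the part that bears ring_center, take the one that is nearest to the robot's base at the start.

How it is judged:
By the outcome, as a careful person would: the job done as asked, in the order asked, and still so for the second after the job is handed in, with the robot touching nothing.
It also fails if it takes over 64 s, if anything falls off the work surface, if the arm or the gripper's body presses on something with over 40 N, if the wrist force passes 120 N, or if a joint passes its speed limit or range.

## Robot

A 6-joint arm with a two-finger parallel gripper is mounted at the origin on a cart in front of the work surface, level with it; the furniture and walls round the work are solid. World frame = base frame: x ahead of the robot, y to its left, z up, the work surface at z = 0. Lengths are in m, angles in rad, forces in N, time in s.
With the tool pointing down it reaches from about 0.25 to 0.775 m from the base axis. Payload 4 kg.
Tool frame: the origin (TCP) lies at the very end of the fingers, on their centre line; the grasp point (between the pads) lies 19 mm behind it; z points along the fingers, y is the line along which they close (so a half turn about z gives the same grasp; the last joint's range is limited). The gripper opens to 94 mm and grips with 3 to 60 N. Pads are 16 mm wide; open, the fingers measure 119 mm over their backs; the gripper's body (75 mm by 177 mm) begins 78 mm behind the grasp point.
Start: joints at [-1.371, 0.087, 1.371, -0, 1.684, -0.103], TCP at [0.164, -0.525, 0.206] pointing down, gripper open.
Joint ranges: [-3.1, 3.1], [-0.76, 2.03], [0.27, 2.55], [-1.08, 4.22], [0.17, 2.65], [-2.57, 2.57]. Speed limits (rad/s): [2.79, 2.79, 3.14, 3.14, 3.14, 3.14].

## Interface

Orientations are given as [roll, pitch, yaw] about the fixed x, y, z axes, in that order (R = Rz(yaw) Ry(pitch) Rx(roll)).
In Python, from bench import robot, snapshot, finder gives the robot as it stands.
- The arm moves only by the tool drive_tool, never from a script. Its argument "deltas" is text: rows parted by semicolons, each of 7 numbers parted by spaces: the shift along the tool's x, y, z each as a share of 100 mm, from -1 to 1, then the turn, a rotation vector about the tool's x, y, z each as a share of 90 degrees, from -1 to 1, then the finger opening in mm, from 0 to 94. In form: tx ty tz rx ry rz gripper; .... A call has 1 to 5 rows; each row is the pose to reach, as a shift and turn from the pose commanded when the call began, along the tool's axes at that moment; what a row does not reach only later rows make up. A row lasts 1/10 s, in which the tool goes at most 50 mm and 8.59 degrees, less where a joint would pass 70% of its speed; a pose out of reach is approached as far as the arm can. A call with a number of a shift or a turn outside -1 to 1 is refused whole. A call with a gripper value outside its range is refused whole. The fingers move at their own pace and stop on an object; the grip force is fixed at half the most. Time passes only in rows, so rows that repeat a pose let the fingers close. It gives the time, the measured TCP pose, the force, the opening and the grip force at its end, in the units of the state.
- robot.get_obs(): the state, without advancing time (a new reading comes with each control period).
- snapshot(name): name is "scene" or "top" or "wrist"; returns a dict with "img" (480x640x3 uint8, red, green, blue), "fx", "fy", "cx", "cy" (pixels), "T" (4x4, takes a point from camera to world coordinates); the wrist camera has in their place "hand_eye" (4x4, takes a point from camera to tool coordinates, whose origin is the TCP and whose axes are the flange's). Camera axes: x right, y up, looking along -z (the intrinsics and any distortion apply to the point x, -y, -z); pixel columns grow to the right and rows downward; lengths in m; the calibration is good to about 2 mm. A picture is of the moment at which its call begins: read the wrist's pose just before it. There is no depth.
- robot.close_job(): hands the job in; it is judged then, once.
Trained networks look in the newest picture that a camera, given by its name, has taken for a name from the list of things; names that differ only in an ending like _2 or _b are one class to them, and where a whole thing is asked for, a point or a joint stands for the part that bears it (a point fixed in the world has none). Each returns a list of dicts, best first, with "confidence" (0 to 1); they miss things now and then, are a little off and sometimes report something else, mostly with a low value. They report only what shows in the picture. A call takes as long as a camera call. They do not tell look-alikes from the thing itself.
- finder.look_for(camera, thing): "xy" ([column, row] in pixels, amid what is visible of it).
- finder.masks_of(camera, thing): "region" (480x640 bool, what is visible of it) and "xy" ([column, row] in pixels, amid what is visible of it).
- finder.landmark_of(camera, thing): "xy" ([column, row] in pixels: a listed point, or the origin of a listed thing).
The state is a dict: "time": time; "joint_positions": joint angles; "qvel": joint speeds; "joint_torque": joint torques, N m; "tool_pos": TCP position; "ee_rot": TCP orientation; "wrist_force": force on the tool from outside, world axes, zero at the start; "wrist_torque": the same for the moment, N m; "width": finger opening in m; "finger_force": force on a finger pad.
Only numpy, scipy, OpenCV 4.12 (cv2) and the standard library are available. Lean on these libraries where they do the work, as an engineer would, in place of code of your own. Each camera call takes 0.05 s, during which the arm holds its last target. There are 200 camera calls.

## Working session

There is one attempt and no reset: what is moved stays moved. The work goes in short steps, Python scripts to look and compute and a tool call to move; the robot and the scene stay as the last step left them, time stands still between calls to the robot, and variables do not carry over. Pictures are saved under pics/ and viewed, at most 10 in all, crops included, and the job is handed in when it is done.

Besides the shell and the picture viewer there is one more tool, called after "Emit:" as name(argument=value, ...), one argument or row to a line, values as JSON. drive_tool: Moves the arm, as the interface text tells. Shift numbers are shares of 100 mm and turn numbers shares of 90 degrees, none past 1 either way. Its arguments: {"type":"object","properties":{"deltas":{"type":"string"}},"required":["deltas"]}

```bash
ls; mkdir -p pics; cat > h.py <<'E'
import numpy as np, cv2
from bench import robot, snapshot, finder
from scipy.spatial.transform import Rotation as R
def camT(s,obs=None):
    if 'T' in s: return np.array(s['T'])
    T=np.eye(4);T[:3,:3]=R.from_euler('xyz',obs['ee_rot']).as_matrix();T[:3,3]=obs['tool_pos']
    return T@np.array(s['hand_eye'])
def at_z(s,uv,z,T):
    d=T[:3,:3]@np.array([(uv[0]-s['cx'])/s['fx'],-(uv[1]-s['cy'])/s['fy'],-1])
    return T[:3,3]+d*(z-T[2,3])/d[2]
E
python3 - <<'E'
from h import *
for c in ['top','scene']:
    s=snapshot(c);T=camT(s)
    cv2.imwrite(f'pics/{c}0.png',s['img'][:,:,::-1])
    print(c,{k:(np.round(v,3).tolist() if k=='T' else v) for k,v in s.items() if k!='img'})
    for n,z in [('housing_mouth',.07),('filter_center',.01),('ring_center',.0085),('ring_lug',.017),('thread_top',.066)]:
        for r in finder.landmark_of(c,n):
            print(n,np.round(r['xy'],1),round(r['confidence'],2),np.round(at_z(s,r['xy'],z,T),4))
print(robot.get_obs())
E
```

```text
pics
top {'fx': 580.8281621345908, 'fy': 580.8281621345908, 'cx': 315.9502407567068, 'cy': 241.94295228518115, 'T': [[0.029, 0.992, -0.122, 0.374], [-0.999, 0.031, 0.013, 0.065], [0.016, 0.122, 0.992, 1.341], [0.0, 0.0, 0.0, 1.0]]}
housing_mouth [319.1 237.1] 0.58 [0.5422 0.0421 0.07  ]
filter_center [425.3 223.5] 0.54 [ 0.5896 -0.2051  0.01  ]
ring_center [264.6 219. ] 0.75 [0.5887 0.1686 0.0085]
ring_center [238.1 261.3] 0.71 [0.4885 0.2255 0.0085]
ring_lug [235.9 250.2] 0.86 [0.5131 0.2307 0.017 ]
ring_lug [269.4 228.8] 0.62 [0.5649 0.156  0.017 ]
thread_top [311.  226.1] 0.64 [0.5668 0.0607 0.066 ]
scene {'fx': 598.4614074617715, 'fy': 598.4614074617715, 'cx': 310.97965277812517, 'cy': 242.44926590021058, 'T': [[-0.498, 0.59, -0.635, -0.322], [-0.867, -0.344, 0.36, 0.54], [-0.006, 0.73, 0.683, 0.985], [0.0, 0.0, 0.0, 1.0]]}
housing_mouth [315.4 236.5] 0.56 [0.5413 0.0393 0.07  ]
filter_center [389.7 210. ] 0.66 [ 0.589  -0.2057  0.01  ]
ring_center [254.3 263.6] 0.97 [0.5904 0.1737 0.0085]
ring_center [255.5 303.1] 0.67 [0.4807 0.2242 0.0085]
ring_lug [266.3 271.1] 0.67 [0.5473 0.164  0.017 ]
ring_lug [245.5 294.7] 0.65 [0.5063 0.2351 0.017 ]
thread_top [303.3 236.2] 0.58 [0.5598 0.0604 0.066 ]
{'time': 0.6, 'joint_positions': array([-1.37111701e+00,  8.71785568e-02,  1.37068085e+00,  6.06337282e-06,
        1.68362241e+00, -1.03114032e-01]), 'qvel': array([-5.12364705e-05, -8.78074957e-04,  9.91634129e-04, -1.60495378e-06,
        1.02270397e-05,  9.05894790e-04]), 'joint_torque': array([-1.00846279e-03, -3.39780879e+01, -3.02414346e+01,  7.17260130e-02,
        2.36234354e-02, -6.90688466e-06]), 'tool_pos': array([ 0.16399689, -0.52499903,  0.20552734]), 'ee_rot': array([3.14148178e+00, 5.41623109e-06, 3.02794033e-01]), 'wrist_force': array([-0.71121495,  0.28638542, -0.66581556]), 'wrist_torque': array([-0.01348031, -0.03260772, -0.03088171]), 'finger_force': 0.0, 'width': 0.09408520731800316}
```

View pics/top0.png

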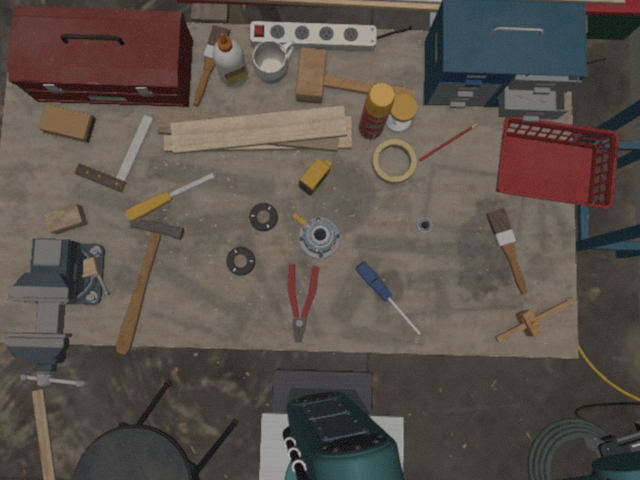

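View pics/scene0.png

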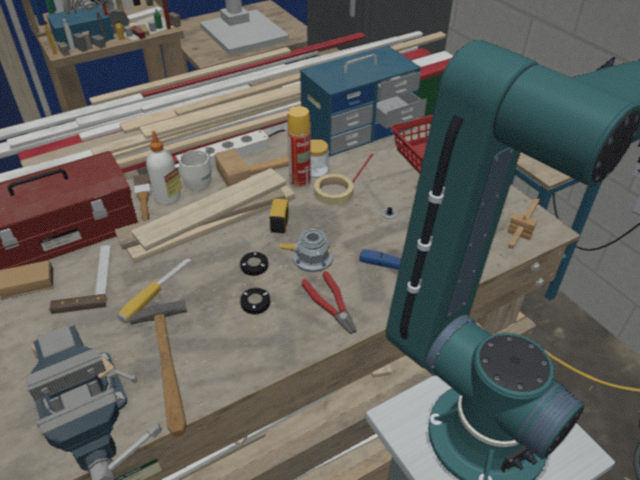

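Both pictures agree with the networks. The housing is at (319,237) in the top view, the disc at (425,224), and the two rings at (263,217) and (240,261). The ring at (240,261) is nearer the base, about 0.535 m against 0.61 m, so I take that one. First I go above the disc.

Emit:
drive_tool(
  deltas="0.5 -0.18 0 0 0 0 94; 1 -0.36 0 0 0 0 94; 1 -0.36 0 0 0 0 94",
)

```text
time: 0.9
tool_pos: [0.252, -0.4581, 0.2059]
ee_rot: [-3.142, -0.002, 0.308]
wrist_force: [0.2, -0.3, 0.5]
width: 0.0935
finger_force: 0.0
```

Emit:
drive_tool(
  deltas="0.5 -0.18 0 0 0 0 94; 1 -0.36 0 0 0 0 94; 1 -0.36 0 0 0 0 94",
)

```text
time: 1.2
tool_pos: [0.3364, -0.3941, 0.2058]
ee_rot: [-3.142, -0.002, 0.309]
wrist_force: [-1.9, -1.1, 0.4]
width: 0.0941
finger_force: 0.0
```

Emit:
drive_tool(
  deltas="0.5 -0.18 0 0 0 0 94; 1 -0.36 0 0 0 0 94; 1 -0.36 0 0 0 0 94",
)

```text
time: 1.5
tool_pos: [0.4208, -0.3303, 0.2054]
ee_rot: [-3.141, -0.001, 0.308]
wrist_force: [0.1, -0.1, 1.1]
width: 0.0938
finger_force: 0.0
```

Emit:
drive_tool(
  deltas="0.5 -0.18 0 0 0 0 94; 1 -0.36 0 0 0 0 94; 1 -0.36 0 0 0 0 94",
)

```text
time: 1.8
tool_pos: [0.5051, -0.2666, 0.205]
ee_rot: [-3.141, -0.001, 0.307]
wrist_force: [0.5, 0.1, 0.7]
width: 0.0941
finger_force: 0.0
```

Emit:
drive_tool(
  deltas="0.3 -0.1 0.2 0 0 0 60; 0.6 -0.21 0.2 0 0 0 60; 0.6 -0.21 0.2 0 0 0 60",
)

```text
time: 2.1
tool_pos: [0.5545, -0.2299, 0.184]
ee_rot: [-3.14, 0.001, 0.305]
wrist_force: [-0.3, -0.3, -0.1]
width: 0.0732
finger_force: 0.0
```

```bash
cat >> h.py <<'E'
def look(names,save=None):
    o=robot.get_obs();s=snapshot('wrist');T=camT(s,o)
    if save: cv2.imwrite(f'pics/{save}.png',s['img'][:,:,::-1])
    print('tcp',np.round(o['tool_pos'],4),'rot',np.round(o['ee_rot'],4),'t',round(o['time'],2),'F',np.round(o['wrist_force'],1),'w',round(o['width'],4),'ff',round(o['finger_force'],1),'q6',round(o['joint_positions'][5],2))
    Rt=R.from_euler('xyz',o['ee_rot']).as_matrix()
    for n,z in names:
        for r in finder.landmark_of('wrist',n):
            p=at_z(s,r['xy'],z,T)
            print(n,np.round(r['xy'],1),round(r['confidence'],2),np.round(p,4),'tool d mm',np.round(1000*Rt.T@(p-o['tool_pos']),1))
    return o,s,T
E
python3 - <<'E'
from h import *
o,s,T=look([('filter_center',.01)],'w0')
print(np.round(s['hand_eye'],3).tolist())
E
```

```text
tcp [ 0.5545 -0.2299  0.184 ] rot [-3.1402e+00  1.4000e-03  3.0500e-01] t 2.1 F [-0.3 -0.3 -0.1] w 0.0732 ff 0.0 q6 0.78
[[0.0, 0.964, 0.267, 0.078], [1.0, -0.0, -0.001, -0.001], [-0.001, 0.267, -0.964, -0.179], [0.0, 0.0, 0.0, 1.0]]
```

View pics/w0.png

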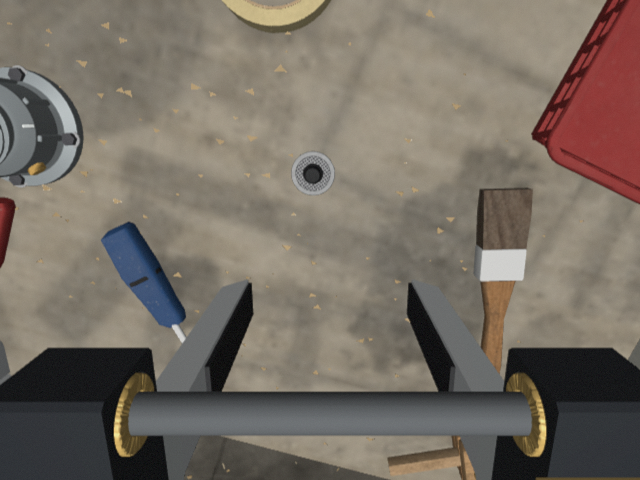

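The wrist view shows the disc at (313,173), knob up, ahead of the fingers. The network missed it, so I use that pixel.

```bash
python3 - <<'E'
from h import *
o,s,T=look([('filter_center',.01)])
Rt=R.from_euler('xyz',o['ee_rot']).as_matrix()
for z in (.006,.02):
  p=at_z(s,(313,173),z,T);print(p,1000*Rt.T@(p-o['tool_pos']))
m=finder.masks_of('wrist','filter_center')
for r in m[:1]:
  print(r['xy'],r['confidence'],cv2.minEnclosingCircle(np.argwhere(r['region'])[:,::-1].astype(np.float32)))
E
```

```text
tcp [ 0.5531 -0.2319  0.1852] rot [3.1409e+00 1.7000e-03 3.0220e-01] t 2.2 F [-0.3 -0.6 -0.4] w 0.0654 ff 0.0 q6 0.78
filter_center [308.9 170.8] 0.58 [ 0.588  -0.2016  0.01  ] tool d mm [ 42.7 -18.6 175.1]
[ 0.58681001 -0.20548766  0.006     ] [ 40.3605738  -15.262816   179.13850644]
[ 0.58840838 -0.2055619   0.02      ] [ 41.84023855 -14.70642197 165.13631665]
[309.1, 168.6] 0.93 ((310.17938232421875, 170.05157470703125), 22.1290225982666)
```

Emit:
drive_tool(
  deltas="0.43 -0.17 0.2 0 0 0 40; 0.43 -0.17 0.6 0 0 0 40; 0.43 -0.17 1 0 0 0 40; 0.43 -0.17 1 0 0 0 40; 0.43 -0.17 1 0 0 0 40",
)

```text
time: 2.85
tool_pos: [0.5891, -0.2021, 0.0857]
ee_rot: [-3.141, 0.001, 0.301]
wrist_force: [0.3, -0.4, 0.5]
width: 0.0401
finger_force: 0.0
```

```bash
python3 - <<'E'
from h import *
o,s,T=look([('filter_center',.01)],'w1')
Rt=R.from_euler('xyz',o['ee_rot']).as_matrix()
for r in finder.masks_of('wrist','filter_center')[:1]:
  c=cv2.minEnclosingCircle(np.argwhere(r['region'])[:,::-1].astype(np.float32))
  p=at_z(s,c[0],.006,T);print(r['confidence'],c,p,1000*Rt.T@(p-o['tool_pos']))
E
```

```text
tcp [ 0.5891 -0.2021  0.0857] rot [-3.1412e+00  9.0000e-04  3.0150e-01] t 2.85 F [ 0.3 -0.4  0.5] w 0.0401 ff 0.0 q6 0.85
filter_center [332.  252.5] 0.91 [ 0.5891 -0.2029  0.01  ] tool d mm [-0.2  0.7 75.7]
0.89 ((331.02154541015625, 250.79486083984375), 28.572385787963867) [ 0.58883292 -0.20228581  0.006     ] [-0.22503711  0.08019155 79.74337871]
```

View pics/w1.png

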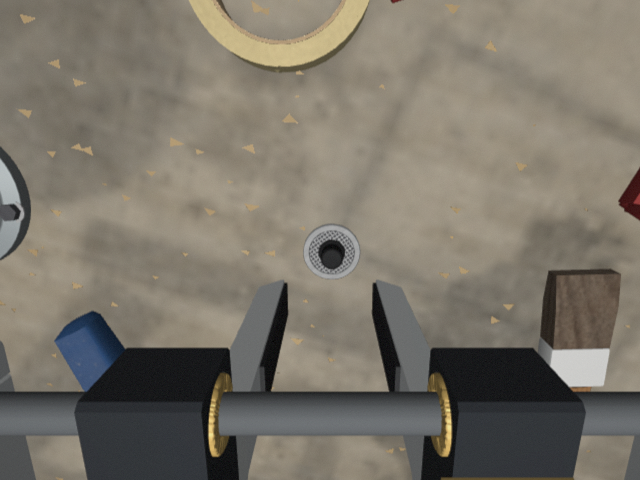

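The disc is at (331,251), centred between the fingers (tips at about x=288 and x=373). I descend and grip the knob.

Emit:
drive_tool(
  deltas="0 0 0.4 0 0 0 36; 0 0 0.75 0 0 0 34; 0 0 0.75 0 0 0 34; 0 0 0.76 0 0 0 0; 0 0 0.76 0 0 0 0",
)

```text
time: 3.5
tool_pos: [0.5916, -0.2021, 0.0127]
ee_rot: [3.138, -0.004, 0.303]
wrist_force: [0.5, -0.7, 0.9]
width: 0.0215
finger_force: 0.0
```

Emit:
drive_tool(
  deltas="0 0 0 0 0 0 0; 0 0 0 0 0 0 0; 0 0 0 0 0 0 0",
)

```text
time: 3.8
tool_pos: [0.5914, -0.202, 0.0123]
ee_rot: [3.138, -0.003, 0.303]
wrist_force: [-0.2, 0.1, 6.7]
width: 0.0128
finger_force: 30.0
```

Emit:
drive_tool(
  deltas="0 0 -0.5 0 0 0 0; 0 0 -1 0 0 0 0; 0 0 -1 0 0 0 0",
)

```text
time: 4.1
tool_pos: [0.5946, -0.2033, 0.1195]
ee_rot: [3.13, -0.013, 0.303]
wrist_force: [0.3, -0.8, 0.5]
width: 0.0125
finger_force: 30.0
```

Emit:
drive_tool(
  deltas="0.1 -0.5 -0.2 0 0 0 0; 0.1 -1 -0.2 0 0 0 0; 0.1 -1 -0.2 0 0 0 0",
)

```text
time: 4.4
tool_pos: [0.5685, -0.0981, 0.13]
ee_rot: [-3.139, -0.001, 0.308]
wrist_force: [0.2, -0.6, -1.2]
width: 0.0127
finger_force: 30.0
```

Emit:
drive_tool(
  deltas="0.16 -0.5 0 0 0 0 0; 0.16 -0.85 0 0 0 0 0; 0.16 -0.85 0 0 0 0 0; 0.16 -0.85 0 0 0 0 0",
)

```text
time: 4.8
tool_pos: [0.5592, -0.0168, 0.1289]
ee_rot: [3.141, 0.001, 0.304]
wrist_force: [1.1, -0.3, -0.2]
width: 0.0127
finger_force: 30.0
```

```bash
python3 - <<'E'
from h import *
o,s,T=look([('housing_mouth',.07),('thread_top',.066),('filter_center',.13)],'w2')
E
```

```text
tcp [ 0.5592 -0.0168  0.1289] rot [3.1409e+00 1.0000e-03 3.0430e-01] t 4.8 F [ 1.1 -0.3 -0.2] w 0.0127 ff 30.0 q6 1.14
housing_mouth [234.7 243.9] 0.78 [0.5517 0.0419 0.07  ] tool d mm [ 10.5 -58.4  58.9]
housing_mouth [168.6 371.1] 0.17 [0.4532 0.0626 0.07  ] tool d mm [ -77.3 -107.6   58.9]
thread_top [205.2 207.2] 0.55 [0.5673 0.0649 0.066 ] tool d mm [ 32.3 -75.6  62.8]
filter_center [329.2 304.1] 0.71 [ 0.5569 -0.0164  0.13  ] tool d mm [-2.  -1.1 -1.1]
filter_center [168.8 371.7] 0.54 [0.4984 0.0486 0.13  ] tool d mm [-38.4 -80.7  -1.1]
filter_center [292.3  13.4] 0.47 [0.6704 0.0344 0.13  ] tool d mm [121.4 -15.5  -1.2]
```

View pics/w2.png

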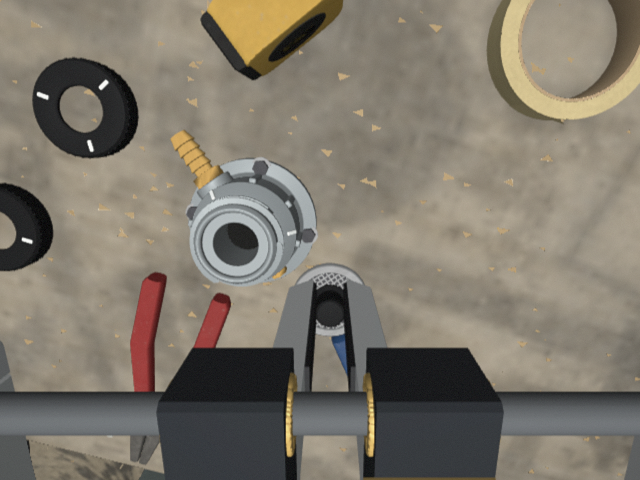

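```bash
python3 - <<'E'
from h import *
o,s,T=look([('housing_mouth',.07)])
print(s['fx'])
im=s['img'][180:300,170:330][:,:,::-1]
z=cv2.resize(im,None,fx=5,fy=5,interpolation=cv2.INTER_CUBIC)
for i in range(0,160,20):
  cv2.putText(z,str(170+i),(i*5,10),0,.4,(0,0,255));cv2.line(z,(i*5,0),(i*5,600),(0,0,255),1)
for i in range(0,120,20):
  cv2.putText(z,str(180+i),(0,i*5+10),0,.4,(0,0,255));cv2.line(z,(0,i*5),(800,i*5),(0,0,255),1)
cv2.imwrite('pics/z2.png',z)
c=snapshot('top');h=c['img']
Tt=camT(c)
for r in finder.landmark_of('top','housing'): print('housing top',r['xy'],r['confidence'],at_z(c,r['xy'],0,Tt))
for r in finder.landmark_of('wrist','housing'): print('housing w',r['xy'],r['confidence'],at_z(s,r['xy'],0,T))
E
```

```text
tcp [ 0.5597 -0.0183  0.1291] rot [3.1413e+00 5.0000e-04 3.0100e-01] t 5.0 F [-0.1 -1.3 -0.9] w 0.0127 ff 30.0 q6 1.14
housing_mouth [232.8 245.8] 0.85 [0.5507 0.0414 0.07  ] tool d mm [  9.2 -59.7  59.1]
housing_mouth [1.000e-01 2.236e+02] 0.22 [0.5229 0.1774 0.07  ] tool d mm [  23.  -197.9   59.1]
408.2161718524124
housing top [319.4, 235.7] 0.84 [0.55472894 0.0402486  0.        ]
housing w [248.7, 219.8] 0.56 [0.55020378 0.04498817 0.        ]
```

View pics/z2.png

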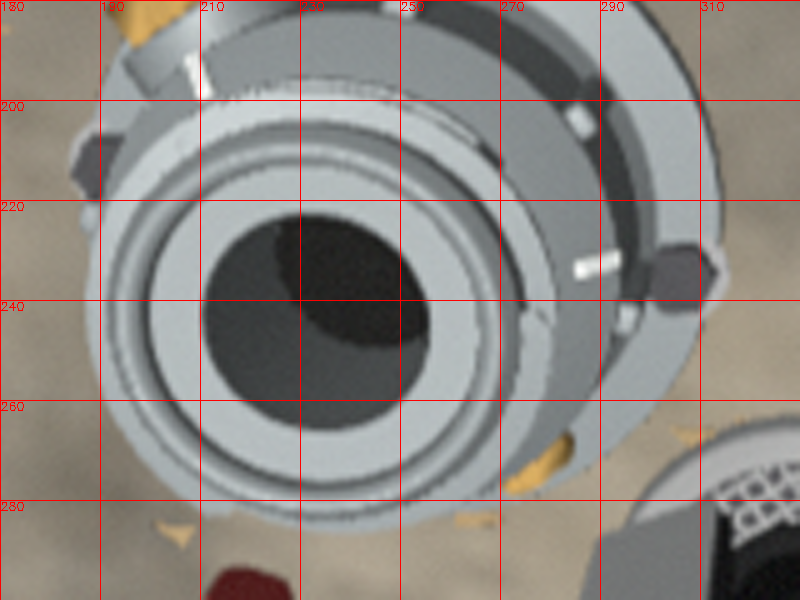

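Zoom of the housing mouth (x = 170+u/5, y = 180+v/5): the bore and ledge are centred at about (233,244.6). That agrees with the finder at (232.8,245.8), so the mouth is at about (0.551, 0.0415). The disc sits about 2.3 mm back along tool x. I move above the mouth.

Emit:
drive_tool(
  deltas="0.12 -0.3 0 0 0 0 0; 0.12 -0.6 0 0 0 0 0; 0.12 -0.6 0.3 0 0 0 0; 0.12 -0.6 0.3 0 0 0 0; 0.12 -0.6 0.3 0 0 0 0",
)

```text
time: 5.75
tool_pos: [0.5525, 0.0436, 0.0989]
ee_rot: [-3.141, 0.002, 0.303]
wrist_force: [0.4, -0.6, 0.5]
width: 0.0125
finger_force: 30.0
```

```bash
python3 - <<'E'
from h import *
o,s,T=look([('housing_mouth',.07),('filter_center',.098),('thread_top',.066)])
z=cv2.resize(s['img'][190:340,230:430][:,:,::-1],None,fx=4,fy=4,interpolation=cv2.INTER_CUBIC)
# overlay: predicted disc rim (r19, z=underside+6) and mouth outer r23.5 z.07 for tcp-based guess
Ti=np.linalg.inv(T)
def proj(P):
    q=(Ti@np.r_[P,1])[:3];return (s['cx']+s['fx']*q[0]/-q[2],s['cy']-s['fy']*q[1]/-q[2])
Rt=R.from_euler('xyz',o['ee_rot']).as_matrix()
d=o['tool_pos']+Rt@np.array([-.0023,0,.0063])
for c,r,col in [(d,.019,(0,0,255)),(np.array([.551,.0415,.07]),.0235,(0,255,0))]:
    pts=np.array([proj(c+r*np.array([np.cos(a),np.sin(a),0])) for a in np.linspace(0,6.3,60)])
    cv2.polylines(z,[np.int32((pts-[230,190])*4)],True,col,1)
cv2.imwrite('pics/z3.png',z)
E
```

```text
tcp [0.5525 0.0436 0.0989] rot [-3.1413e+00  2.0000e-03  3.0250e-01] t 5.75 F [ 0.4 -0.6  0.5] w 0.0125 ff 30.0 q6 1.24
filter_center [330.6 305.4] 0.95 [0.5489 0.0429 0.098 ] tool d mm [-3.6 -0.4  0.9]
thread_top [302. 242.] 0.66 [0.5658 0.0643 0.066 ] tool d mm [ 18.9 -15.8  32.9]
```

View pics/z3.png

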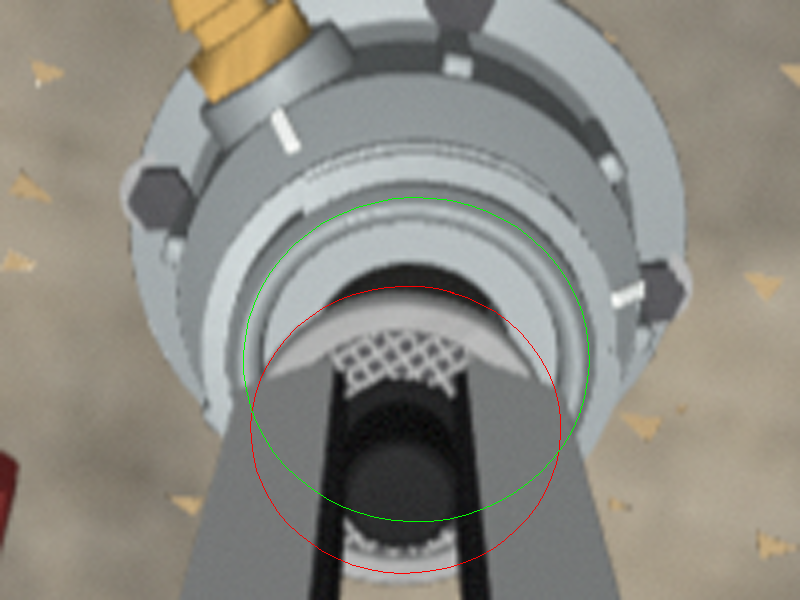

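In the overlay, the predicted disc outline (red) matches the disc. The mouth outline (green) is within about 1 mm of the disc's centre. I shift +1 mm in tool y and lower slowly.

Emit:
drive_tool(
  deltas="0 0.01 0.05 0 0 0 0; 0 0.01 0.1 0 0 0 0; 0 0.01 0.14 0 0 0 0; 0 0.01 0.17 0 0 0 0; 0 0.01 0.19 0 0 0 0",
)

```text
time: 6.45
tool_pos: [0.5531, 0.043, 0.0798]
ee_rot: [-3.141, 0.001, 0.303]
wrist_force: [0.2, 0.2, -1.1]
width: 0.0127
finger_force: 30.0
```

Emit:
drive_tool(
  deltas="0 0 0.01 0 0 0 0; 0 0 0.02 0 0 0 0",
)

```text
time: 6.65
tool_pos: [0.5534, 0.043, 0.0784]
ee_rot: [3.141, -0.0, 0.303]
wrist_force: [-0.3, 0.6, -0.6]
width: 0.0125
finger_force: 30.0
```

Emit:
drive_tool(
  deltas="0 0 0.01 0 0 0 0; 0 0 0.02 0 0 0 0; 0 0 0.02 0 0 0 0",
)

```text
time: 6.95
tool_pos: [0.5535, 0.043, 0.0783]
ee_rot: [3.141, -0.001, 0.303]
wrist_force: [-3.2, -0.0, 6.0]
width: 0.0126
finger_force: 30.0
```

There is contact at exactly seat height. I release, lift, and look.

Emit:
drive_tool(
  deltas="0 0 -0.01 0 0 0 40; 0 0 -0.01 0 0 0 40; 0 0 -0.01 0 0 0 40; 0 0 -0.3 0 0 0 40; 0 0 -0.7 0 0 0 60",
)

```text
time: 7.45
tool_pos: [0.5512, 0.0429, 0.1437]
ee_rot: [-3.139, 0.007, 0.303]
wrist_force: [1.1, 0.2, 0.6]
width: 0.045
finger_force: 0.0
```

Emit:
drive_tool(
  deltas="-0.2 -0.4 -0.3 0 0 0 94; -0.2 -0.7 -0.3 0 0 0 94; -0.2 -0.7 -0.3 0 0 0 94",
)

```text
time: 7.75
tool_pos: [0.5131, 0.1066, 0.1784]
ee_rot: [-3.141, -0.004, 0.307]
wrist_force: [-0.7, 0.3, -0.1]
width: 0.0688
finger_force: 0.0
```

```bash
python3 - <<'E'
from h import *
o,s,T=look([('housing_mouth',.07),('filter_center',.076),('thread_top',.066),('ring_center',.0085),('ring_lug',.017)],'w4')
E
```

```text
tcp [0.5131 0.1066 0.1784] rot [-3.1409 -0.0039  0.3068] t 7.75 F [-0.7  0.3 -0.1] w 0.0688 ff 0.0 q6 1.36
filter_center [431.2 222.3] 0.78 [0.5481 0.0434 0.076 ] tool d mm [ 13.9  70.9 102.4]
filter_center [324.7 339.9] 0.39 [0.4374 0.0876 0.076 ] tool d mm [-78.3  -4.6 102.1]
thread_top [409.3 183.7] 0.67 [0.5684 0.0655 0.066 ] tool d mm [ 39.8  56.  112.5]
ring_center [195.6 204.6] 0.97 [0.4919 0.2226 0.0085] tool d mm [  14.2 -116.8  170. ]
ring_lug [288.5 143.3] 0.98 [0.5663 0.1595 0.017 ] tool d mm [ 66.1 -34.2 161.7]
ring_lug [192. 171.] 0.57 [0.5208 0.2294 0.017 ] tool d mm [  43.8 -114.6  161.7]
```

View pics/w4.png

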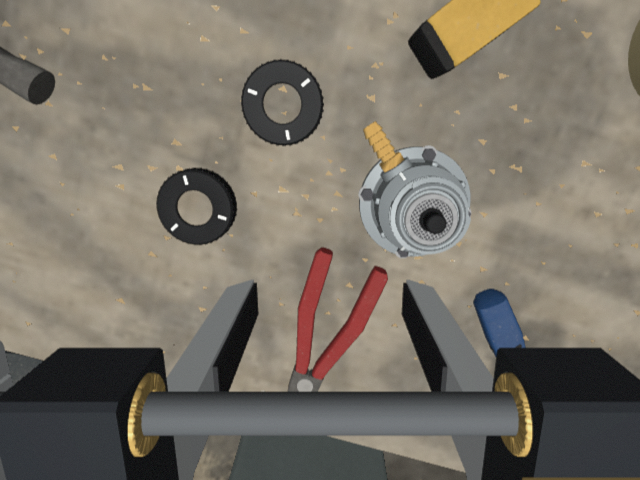

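The disc is seated centrally in the mouth at (433,217), knob up. The wanted ring is at (196,206), with marks at (186,180), (174,227) and (222,217). The housing marks give the thread phase; I compute the yaws next.

```bash
python3 - <<'E'
from h import *
o,s,T=look([('ring_center',.0085)])
for r in finder.masks_of('wrist','ring_center')[:3]:
    c,rad=cv2.minEnclosingCircle(np.argwhere(r['region'])[:,::-1].astype(np.float32))
    print(r['confidence'],c,rad,at_z(s,c,.0085,T))
    x,y=map(int,c)
    if rad<80:
        g=s['img'][:,:,:].min(2); m=np.zeros_like(g);cv2.circle(m,(x,y),int(rad*.85),255,-1);cv2.circle(m,(x,y),int(rad*.45),0,-1)
        n,l,st,ce=cv2.connectedComponentsWithStats(((g>150)&(m>0)).astype(np.uint8))
        # centre of opening at flange top
        cc=at_z(s,c,.0085,T)
        for k in range(1,n):
            if st[k,4]>5:
                p=at_z(s,ce[k],.017,T)-cc;print(ce[k],st[k,4],np.hypot(*p[:2]),np.degrees(np.arctan2(p[1],p[0])))
# housing marks on the shoulder z~.045
M=np.array([.5512,.0423])
x0,y0=370,150
g=s['img'].min(2);m=np.zeros_like(g);m[150:260,360:475]=1
n,l,st,ce=cv2.connectedComponentsWithStats(((g>215)&(m>0)).astype(np.uint8))
for k in range(1,n):
    if st[k,4]>4:
        p=at_z(s,ce[k],.047,T)[:2]-M;print('h',ce[k],st[k,4],np.hypot(*p),np.degrees(np.arctan2(p[1],p[0])))
for r in finder.landmark_of('wrist','thread_top'):
    p=at_z(s,r['xy'],.066,T)[:2]-M;print('tt',np.degrees(np.arctan2(p[1],p[0])),r['confidence'])
E
```

```text
tcp [0.5134 0.1029 0.1754] rot [3.1416e+00 1.9000e-03 3.0150e-01] t 8.05 F [-0.5  0.5 -0.4] w 0.0919 ff 0.0 q6 1.36
ring_center [189.  203.8] 0.97 [0.4918 0.2232 0.0085] tool d mm [  15.4 -121.3  166.8]
0.82 (190.04176330566406, 205.21670532226562) 41.324710845947266 [0.49089271 0.22213803 0.0085    ]
[178.86666667 179.13333333] 30 0.02371983927930771 27.623843995077927
[215.96551724 216.55172414] 29 0.025244392185742367 -91.42960433125954
[167.88461538 226.61538462] 26 0.02431898797221142 151.06007067878394
0.7 (275.0721130371094, 99.83654022216797) 43.885581970214844 [0.59524395 0.1749923  0.0085    ]
[299.          79.56756757] 37 0.024656878329198377 -37.241436155858445
[245.2195122   89.09756098] 41 0.023050338049243814 88.61325044543844
[281.36 131.72] 25 0.025154730417885292 -150.72666734166845
0.24 (403.3899230957031, 184.7140655517578) 74.40596008300781 [0.5618376  0.05336229 0.0085    ]
[436.60830325 159.94765343] 554 0.03243565409507078 -31.71347451917934
[430.21428571 161.85714286] 14 0.02767353808687459 -27.175503227657668
[366.3442623 206.6318927] 671 0.03606414757451557 135.78297403491894
[450.87421384 187.18867925] 159 0.037858699610156546 -74.06171750651156
[459.3 181.8] 10 0.04458240894713013 -68.13605969061219
[450.515625 196.1875  ] 64 0.03906115891363888 -85.11794726100887
[446.228 206.308] 250 0.03909447028950316 -98.38024910687618
[372.44444444 199.22222222] 9 0.028909443224446708 129.5201466388122
[393.09852217 231.408867  ] 203 0.039521835488890815 -174.94881946997512
[441.625 216.75 ] 8 0.04117909569306799 -111.63113918951325
[402.65151515 233.42424242] 66 0.04039879503520932 -162.9249295426331
[411.79141104 232.45398773] 163 0.04026906098330957 -151.8280575884492
[378.2 233.3] 10 0.04544082231272703 169.73473072446419
h [398.         174.23076923] 13 0.03249810148213415 52.61637975116421
tt 59.28265034653759 0.94
```

Emit:
drive_tool(
  deltas="0.15 -0.5 0 0 0 0 94; 0.15 -1 0.2 0 0 0 94; 0.15 -1 0.2 0 0 0 94",
)

```text
time: 8.55
tool_pos: [0.4956, 0.207, 0.1542]
ee_rot: [-3.139, 0.004, 0.307]
wrist_force: [-0.3, -0.7, -0.7]
width: 0.094
finger_force: 0.0
```

Emit:
drive_tool(
  deltas="0 -0.21 0.4 0 0 0 90; 0 -0.21 0.7 0 0 0 90; 0 -0.21 0.7 0 0 0 90; 0 -0.21 0.7 0 0 0 90",
)

```text
time: 8.95
tool_pos: [0.4918, 0.2231, 0.0866]
ee_rot: [3.141, 0.001, 0.302]
wrist_force: [0.0, 1.0, 0.7]
width: 0.0897
finger_force: 0.0
```

```bash
python3 - <<'E'
from h import *
o,s,T=look([('ring_center',.0085)])
Rt=R.from_euler('xyz',o['ee_rot']).as_matrix()
for r in finder.masks_of('wrist','ring_center')[:2]:
    c,rad=cv2.minEnclosingCircle(np.argwhere(r['region'])[:,::-1].astype(np.float32))
    p=at_z(s,c,.0085,T);print(r['confidence'],c,rad,p,1000*Rt.T@(p-o['tool_pos']))
z=cv2.resize(s['img'][150:400,180:480][:,:,::-1],None,fx=2,fy=2)
cv2.imwrite('pics/z5.png',z)
E
```

```text
tcp [0.4918 0.2231 0.0866] rot [3.1411e+00 8.0000e-04 3.0220e-01] t 8.95 F [0.  1.  0.7] w 0.0897 ff 0.0 q6 1.59
0.89 (461.35809326171875, 116.02253723144531) 60.704193115234375 [0.59637436 0.17342609 0.0085    ] [85.11232532 78.48870822 78.06810502]
0.83 (332.3040771484375, 252.6448211669922) 51.69628143310547 [0.49107945 0.22185337 0.0085    ] [-0.99944237  0.91951212 78.09998577]
```

View pics/z5.png

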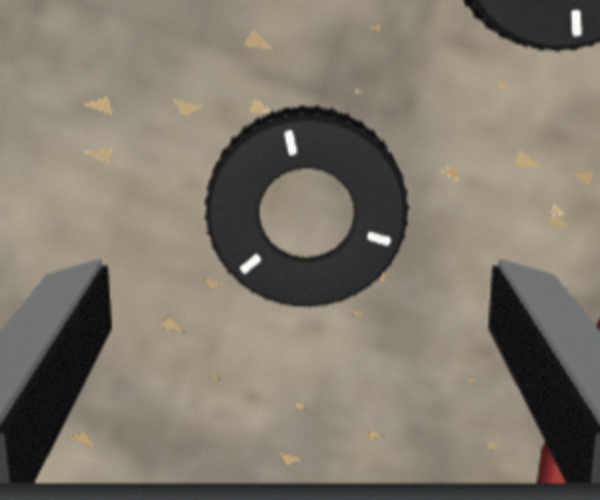

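The ring is centred between the fingers, at about (306,208) in the crop, with clear bench on both sides. I descend and grip.

Emit:
drive_tool(
  deltas="-0.02 0.01 0.4 0 0 0 88; -0.02 0.01 0.7 0 0 0 85; -0.02 0.01 0.83 0 0 0 80; -0.02 0.01 0.83 0 0 0 75; -0.02 0.01 0.83 0 0 0 55",
)

```text
time: 9.6
tool_pos: [0.4915, 0.2225, 0.0053]
ee_rot: [3.142, -0.003, 0.302]
wrist_force: [0.1, 0.5, 0.2]
width: 0.0704
finger_force: 0.0
```

Emit:
drive_tool(
  deltas="0 0 0 0 0 0 50; 0 0 0 0 0 0 50; 0 0 0 0 0 0 50; 0 0 0 0 0 0 50",
)

```text
time: 10.0
tool_pos: [0.4918, 0.2227, 0.0057]
ee_rot: [3.141, -0.005, 0.303]
wrist_force: [1.8, -0.6, 6.0]
width: 0.0654
finger_force: 30.0
```

Emit:
drive_tool(
  deltas="0 0 -0.4 0 0 0 50; 0 0 -0.8 0 0 0 50; 0 0 -1 0 0 0 50; 0 0 -1 0 0 0 50",
)

```text
time: 10.4
tool_pos: [0.4923, 0.2231, 0.1076]
ee_rot: [-3.141, -0.008, 0.303]
wrist_force: [0.3, 0.5, -1.4]
width: 0.0652
finger_force: 30.0
```

Emit:
drive_tool(
  deltas="0 0.3 -0.3 0 0 0 50; 0 0.6 -0.3 0 0 0 50; 0 0.95 -0.3 0 0 0 50; 0 0.95 -0.3 0 0 0 50",
)

```text
time: 10.8
tool_pos: [0.5182, 0.128, 0.1312]
ee_rot: [3.14, 0.004, 0.298]
wrist_force: [-0.6, -0.1, -1.1]
width: 0.0654
finger_force: 30.0
```

Emit:
drive_tool(
  deltas="0.03 0.4 0 0 0 0 50; 0.03 0.8 0 0 0 0 50; 0.03 0.95 0 0 0 0 50; 0.03 0.95 0 0 0 0 50",
)

```text
time: 11.2
tool_pos: [0.549, 0.0408, 0.1316]
ee_rot: [-3.14, 0.003, 0.3]
wrist_force: [0.1, -0.3, -0.9]
width: 0.065
finger_force: 30.0
```

Emit:
drive_tool(
  deltas="0 0 0 0 0 -0.09 50; 0 0 0 0 0 -0.18 50; 0 0 0 0 0 -0.27 50; 0 0 0 0 0 -0.36 50; 0 0 0 0 0 -0.45 50",
)

```text
time: 11.7
tool_pos: [0.5485, 0.0441, 0.1326]
ee_rot: [-3.139, -0.0, 1.018]
wrist_force: [-0.4, -0.4, -1.8]
width: 0.0654
finger_force: 30.0
```

Emit:
drive_tool(
  deltas="0 0 0 0 0 -0.09 50; 0 0 0 0 0 -0.17 50; 0 0 0 0 0 -0.17 50; 0 0 0 0 0 -0.17 50",
)

```text
time: 12.1
tool_pos: [0.5489, 0.0432, 0.1329]
ee_rot: [-3.14, -0.0, 1.276]
wrist_force: [0.3, -0.5, -0.6]
width: 0.0654
finger_force: 30.0
```

```bash
cat > ov.py <<'E'
from h import *
o,s,T=look([('housing_mouth',.07),('ring_center',robot.get_obs()['tool_pos'][2]+.003),('filter_center',.076),('thread_top',.066),('ring_lug',robot.get_obs()['tool_pos'][2]+.011)])
Ti=np.linalg.inv(T)
def proj(P):
    q=(Ti@np.r_[P,1])[:3];return (s['cx']+s['fx']*q[0]/-q[2],s['cy']-s['fy']*q[1]/-q[2])
Rt=R.from_euler('xyz',o['ee_rot']).as_matrix()
x0,y0,w,h=200,150,266,200
z=cv2.resize(s['img'][y0:y0+h,x0:x0+w][:,:,::-1],None,fx=3,fy=3,interpolation=cv2.INTER_CUBIC)
top=o['tool_pos']+Rt@np.array([-.0005,0,-.0114])
M=np.array([.5512,.0423,.07])
for c,r,col in [(top,.015,(0,0,255)),(top,.033,(0,0,255)),(M,.0235,(0,255,0)),(M+[0,0,.016],.007,(0,255,0)),(M+[0,0,-.07],.048,(255,0,255))]:
    pts=np.array([proj(c+r*np.array([np.cos(a),np.sin(a),0])) for a in np.linspace(0,6.3,60)])
    cv2.polylines(z,[np.int32((pts-[x0,y0])*3)],True,col,1)
import sys;cv2.imwrite(f'pics/{sys.argv[1]}.png',z)
E
python3 ov.py z6
```

```text
tcp [0.5489 0.0432 0.1329] rot [-3.1403e+00 -3.0000e-04  1.2756e+00] t 12.1 F [ 0.3 -0.5 -0.6] w 0.0654 ff 30.0 q6 0.27
filter_center [136.7 241.9] 0.56 [0.4417 0.0892 0.076 ] tool d mm [  12.8 -115.9   57.1]
thread_top [347.3 216. ] 0.65 [0.5669 0.0655 0.066 ] tool d mm [26.5 10.8 66.9]
ring_lug [319.4 243.8] 0.76 [0.5535 0.0742 0.1439] tool d mm [ 31.   -4.6 -11. ]
ring_lug [308.4  71.3] 0.76 [0.5699 0.141  0.1439] tool d mm [ 99.7  -8.4 -11. ]
```

View pics/z6.png

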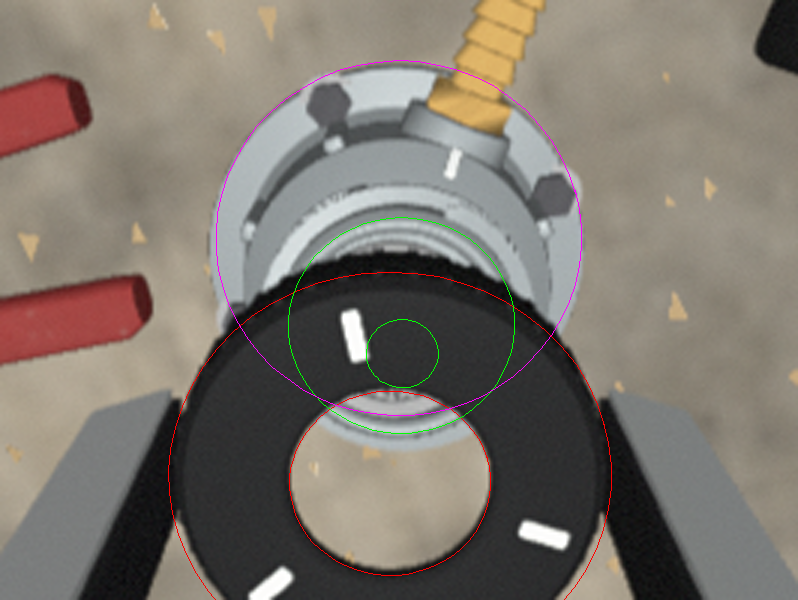

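The overlay matches the ring opening (red). The nearest ring mark at (353,335) is about 33° counter-clockwise of the thread mark by the barb at (453,163), as planned. I descend onto the neck.

Emit:
drive_tool(
  deltas="0 0.02 0.2 0 0 0 50; 0 0.02 0.4 0 0 0 50; 0 0.02 0.5 0 0 0 50; 0 0.02 0.53 0 0 0 50; 0 0.02 0.55 0 0 0 50",
)

```text
time: 12.9
tool_pos: [0.5517, 0.0411, 0.0786]
ee_rot: [3.141, -0.0, 1.276]
wrist_force: [0.4, 0.1, -0.9]
width: 0.0652
finger_force: 30.0
```

Emit:
drive_tool(
  deltas="0 0 0.02 0 0 0 50; 0 0 0.04 0 0 0 50; 0 0 0.06 0 0 0 50",
)

```text
time: 13.2
tool_pos: [0.5519, 0.0411, 0.0731]
ee_rot: [3.14, -0.0, 1.277]
wrist_force: [0.6, 0.5, -1.2]
width: 0.0652
finger_force: 30.0
```

Emit:
drive_tool(
  deltas="0 0 0.01 0 0 0 50; 0 0 0.02 0 0 0 50; 0 0 0.03 0 0 0 50; 0 0 0.03 0 0 0 50",
)

```text
time: 13.6
tool_pos: [0.5509, 0.0416, 0.0693]
ee_rot: [-3.14, -0.0, 1.277]
wrist_force: [-0.7, 1.7, 1.2]
width: 0.0654
finger_force: 30.0
```

Emit:
drive_tool(
  deltas="0 0 0.01 0 0 0 50; 0 0 0.02 0 0 0 50; 0 0 0.02 0 0 0 50",
)

```text
time: 13.9
tool_pos: [0.5509, 0.0419, 0.0675]
ee_rot: [-3.14, -0.001, 1.277]
wrist_force: [-3.4, 3.0, 3.4]
width: 0.0653
finger_force: 30.0
```

Emit:
drive_tool(
  deltas="0 0 0.01 0 0 0 50; 0 0 0.02 0 0 0 50; 0 0 0.02 0 0 0 50",
)

```text
time: 14.2
tool_pos: [0.551, 0.0419, 0.0673]
ee_rot: [-3.141, -0.001, 1.277]
wrist_force: [-6.4, 3.4, 10.5]
width: 0.0653
finger_force: 30.0
```

Firm level contact. I screw clockwise, following the pitch.

Emit:
drive_tool(
  deltas="0 -0.01 0 0 0 0.08 50; 0 -0.01 0.004 0 0 0.16 50; 0 -0.01 0.008 0 0 0.24 50; 0 -0.01 0.012 0 0 0.32 50; 0 -0.01 0.016 0 0 0.4 50",
)

```text
time: 14.7
tool_pos: [0.5514, 0.0413, 0.0656]
ee_rot: [3.139, -0.002, 0.644]
wrist_force: [-2.0, 0.9, 7.2]
width: 0.0653
finger_force: 30.0
```

Emit:
drive_tool(
  deltas="0 0 0.004 0 0 0.08 50; 0 0 0.008 0 0 0.16 50; 0 0 0.012 0 0 0.24 50; 0 0 0.016 0 0 0.32 50; 0 0 0.02 0 0 0.4 50",
)

```text
time: 15.2
tool_pos: [0.5522, 0.0405, 0.0641]
ee_rot: [3.139, -0.005, 0.015]
wrist_force: [-2.1, 0.1, 9.3]
width: 0.0654
finger_force: 30.0
```

```bash
python3 -c "
from h import *
o=robot.get_obs();print(o['wrist_torque'],o['ee_rot'],o['tool_pos'],o['joint_positions'][5])
look([('ring_lug',.074)])"
```

```text
[0.09006633 0.47453899 0.11321368] [ 3.13931188 -0.00458427  0.01506747] [0.55223188 0.04045065 0.06405801] 1.5281295041828296
tcp [0.5522 0.0405 0.0641] rot [ 3.1393 -0.0046  0.0151] t 15.2 F [-2.1  0.1  9.3] w 0.0654 ff 30.0 q6 1.53
ring_lug [133.9 233.9] 0.97 [0.5851 0.1256 0.074 ] tool d mm [ 34.2 -84.6 -10. ]
ring_lug [317.1 240.9] 0.68 [0.5832 0.0473 0.074 ] tool d mm [31.1 -6.4 -9.8]
```

Emit:
drive_tool(
  deltas="0 0 0.004 0 0 0.06 50; 0 0 0.008 0 0 0.12 50; 0 0 0.01 0 0 0.18 50; 0 0 0.012 0 0 0.24 50; 0 0 0.012 0 0 0.24 50",
)

```text
time: 15.8
tool_pos: [0.5526, 0.0401, 0.064]
ee_rot: [3.141, -0.006, -0.359]
wrist_force: [-2.6, -0.0, 11.1]
width: 0.0654
finger_force: 30.0
```

```bash
python3 -c "
from h import *
o=robot.get_obs();print(o['wrist_torque'],o['ee_rot'],o['tool_pos'],o['joint_positions'][5])
look([('ring_lug',.074)])"
```

```text
[-0.09419524  0.70071507 -0.15452366] [ 3.1409139  -0.00644344 -0.3589239 ] [0.55260907 0.04005445 0.06400954] 1.901945358953553
tcp [0.5526 0.0401 0.064 ] rot [ 3.1409 -0.0064 -0.3589] t 15.8 F [-2.6 -0.  11.1] w 0.0654 ff 30.0 q6 1.9
ring_lug [321.4 240.8] 0.76 [0.5829 0.0335 0.074 ] tool d mm [30.8 -4.5 -9.8]
ring_lug [219.5  26.8] 0.73 [0.6744 0.0397 0.074 ] tool d mm [114.2 -42.4  -9.3]
ring_lug [146.2 298.5] 0.64 [0.5854 0.1163 0.074 ] tool d mm [  4.  -82.9 -10. ]
```

The ring reached clamping height at −3 mm, and the lug play is being taken up. I continue turning to the stop.

Emit:
drive_tool(
  deltas="0 0 0 0 0 0.05 50; 0 0 0 0 0 0.1 50; 0 0 0 0 0 0.1 50",
)

```text
time: 16.2
tool_pos: [0.5522, 0.0398, 0.064]
ee_rot: [3.141, -0.006, -0.514]
wrist_force: [-4.3, -1.1, 12.0]
width: 0.0656
finger_force: 30.0
```

```bash
cat > st.py <<'E'
from h import *
o=robot.get_obs();print(o['wrist_torque'],o['ee_rot'],o['tool_pos'],o['joint_positions'][5])
s=snapshot('wrist');T=camT(s,o)
# marks: bright pixels on ring, angle relative to TCP axis, world
g=s['img'].min(2)
n,l,st,ce=cv2.connectedComponentsWithStats((g>170).astype(np.uint8))
for k in range(1,n):
    p=at_z(s,ce[k],o['tool_pos'][2]+.0114,T)[:2]-[.5512,.0415]
    if 10<st[k,4]<200 and .019<np.hypot(*p)<.029: print(st[k,4],np.hypot(*p).round(4),'ang',np.degrees(np.arctan2(p[1],p[0])).round(1))
E
python3 st.py
```

```text
[-0.18071419  0.89620616  0.27733992] [ 3.14074311 -0.00595785 -0.51446583] [0.55216909 0.03978502 0.06399545] 2.057619582200971
100 0.0238 ang -17.2
94 0.0249 ang -138.8
89 0.0248 ang 104.0
```

Emit:
drive_tool(
  deltas="0 0 0 0 0 0.06 50; 0 0 0 0 0 0.12 50; 0 0 0 0 0 0.12 50",
)

```text
time: 16.55
tool_pos: [0.5541, 0.0376, 0.0639]
ee_rot: [3.141, -0.012, -0.702]
wrist_force: [0.7, -5.7, 7.4]
width: 0.0651
finger_force: 29.9
```

```bash
python3 st.py
```

```text
[-1.18207347  0.06181267  0.64060925] [ 3.14114678 -0.01248946 -0.70227559] [0.55412904 0.03756958 0.0639324 ] 2.245235238833756
97 0.0235 ang -19.3
92 0.025 ang -141.5
85 0.0251 ang 102.8
```

The ring stopped while the gripper slipped past it. The marks are at about −19.5°, which matches the expected stop angle of about −16° ± 4°. I regrip centred and check tightness.

Emit:
drive_tool(
  deltas="0 0 0 0 0 0 80; 0 0 0 0 0 0 80; 0 0 0 0 0 0 80; 0 0 0 0 0 -0.09 80; 0 0 0 0 0 -0.18 80",
)

```text
time: 17.1
tool_pos: [0.5502, 0.0415, 0.0599]
ee_rot: [3.141, 0.001, -0.414]
wrist_force: [-0.7, 0.6, -0.8]
width: 0.0801
finger_force: 0.0
```

Emit:
drive_tool(
  deltas="0 0 0 0 0 -0.09 80; 0 0 0 0 0 -0.18 80; 0 0 0 0 0 -0.27 80; 0 0 0 0 0 -0.36 80; 0 0 0 0 0 -0.36 80",
)

```text
time: 17.6
tool_pos: [0.5502, 0.0415, 0.06]
ee_rot: [3.142, 0.001, 0.146]
wrist_force: [-0.4, -0.8, -0.1]
width: 0.0798
finger_force: 0.0
```

```bash
python3 st.py; python3 -c "
from h import *
o=robot.get_obs();Rt=R.from_euler('xyz',o['ee_rot']).as_matrix();print(o['wrist_force'],1000*Rt.T@(np.array([.5512,.042,o['tool_pos'][2]])-o['tool_pos']))"
```

```text
[ 0.0263654  -0.02239058  0.02439243] [3.14154870e+00 8.57855819e-04 1.45621009e-01] [0.55022061 0.04154169 0.05996813] 1.3979308254935014
104 0.0225 ang -20.5
104 0.026 ang 107.7
86 0.0271 ang -142.4
[ 0.27718508  0.46933751 -0.21880567] [ 1.03039505e+00 -3.30900576e-01 -8.80133970e-04]
```

Emit:
drive_tool(
  deltas="0.01 0 -0.03 0 0 0 60; 0.01 0 -0.03 0 0 0 50; 0.01 0 -0.03 0 0 0 50; 0.01 0 -0.03 0 0 0 50",
)

```text
time: 18.05
tool_pos: [0.552, 0.0412, 0.064]
ee_rot: [3.141, -0.001, 0.145]
wrist_force: [2.0, -1.3, 0.2]
width: 0.0652
finger_force: 30.0
```

```bash
python3 st.py
```

```text
[-0.26396428 -0.15420937  0.06642632] [ 3.14052009e+00 -1.09759663e-03  1.45046144e-01] [0.55198682 0.04115233 0.06402698] 1.3984292676915506
99 0.0236 ang -18.1
100 0.025 ang 103.6
84 0.0248 ang -140.4
```

Emit:
drive_tool(
  deltas="0 0 0 0 0 0.05 50; 0 0 0 0 0 0.1 50; 0 0 0 0 0 0.12 50; 0 0 0 0 0 0.12 50",
)

```text
time: 18.5
tool_pos: [0.5531, 0.0408, 0.0642]
ee_rot: [3.14, -0.004, -0.04]
wrist_force: [4.4, -3.3, -0.8]
width: 0.0651
finger_force: 30.0
```

```bash
python3 st.py
```

```text
[-0.62811275 -0.84534517  1.15974287] [ 3.13957868 -0.00406649 -0.04028161] [0.55312272 0.04081906 0.06422707] 1.584175956995425
96 0.0235 ang -19.7
97 0.0251 ang 102.1
86 0.0248 ang -142.3
```

Torque rose to 1.16 Nm with only about 1.5° of ring motion, so the ring is tight at the stop. I release, retreat and check.

Emit:
drive_tool(
  deltas="0 0 0 0 0 0 84; 0 0 0 0 0 0 84; 0 0 0 0 0 0 84; 0 0 -0.3 0 0 0 84; 0 0 -0.7 0 0 0 84",
)

```text
time: 19.05
tool_pos: [0.5488, 0.042, 0.1311]
ee_rot: [-3.141, 0.008, -0.043]
wrist_force: [0.9, 0.4, 0.8]
width: 0.084
finger_force: 0.0
```

Emit:
drive_tool(
  deltas="-0.2 0 -0.4 0 0 0 84; -0.4 0 -0.7 0 0 0 84; -0.4 0 -0.7 0 0 0 84; -0.4 0 -0.7 0 0 0 84",
)

```text
time: 19.45
tool_pos: [0.5115, 0.0436, 0.204]
ee_rot: [-3.141, -0.001, -0.043]
wrist_force: [-0.8, -0.2, -0.7]
width: 0.0839
finger_force: 0.0
```

```bash
python3 - <<'E'
from h import *
o,s,T=look([('ring_center',.067),('filter_center',.076),('ring_lug',.0755)])
g=s['img'].min(2)
n,l,st,ce=cv2.connectedComponentsWithStats((g>160).astype(np.uint8))
for k in range(1,n):
    p=at_z(s,ce[k],.0755,T)[:2]-[.5512,.042]
    if 8<st[k,4]<200 and .017<np.hypot(*p)<.03: print(st[k,4],np.hypot(*p).round(4),'ang',np.degrees(np.arctan2(p[1],p[0])).round(1))
E
```

```text
tcp [0.5115 0.0436 0.204 ] rot [-3.1412e+00 -1.4000e-03 -4.2700e-02] t 19.45 F [-0.8 -0.2 -0.7] w 0.0839 ff 0.0 q6 1.59
ring_center [181.9 130.5] 0.93 [0.5924 0.1517 0.067 ] tool d mm [  76.  -111.4  137.2]
filter_center [329.9 182.6] 0.66 [0.55   0.0427 0.076 ] tool d mm [ 38.3  -0.7 128.1]
ring_lug [342.6 142.4] 0.84 [0.5789 0.0322 0.0755] tool d mm [ 67.6   8.5 128.6]
ring_lug [203.6 158.5] 0.56 [0.5717 0.1354 0.0755] tool d mm [ 56.  -94.3 128.7]
37 0.0237 ang -19.2
38 0.0245 ang 103.3
34 0.0253 ang -139.5
```

The ring stayed at −18.5° with radii consistent with being level, and the knob is centred. I hand in.

```bash
python3 -c "
from bench import robot
print(robot.close_job())"
```

```text
the job is handed in; nothing more can be done
None
```

The job is handed in at about 19.5 s: the disc sits knob up on its seat, and the nearer ring is screwed clockwise to its stop (1.16 Nm with almost no further turn); the hand-in gave no verdict.

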